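# Pack the red-capped specimen capsule in its nested transport vessels

## Task

Pack the urgent specimen for transport: pluck the red-capped capsule from the pocket tray and stand it, cap up, in the white cup, with the white cup nested upright on the floor of the blue pot, which stays standing on the bench. Set the capsule and the cup down gently rather than dropping them, and leave the green-capped capsules in their pockets and the slide box where it is.

Things in the scene. Friction and masses are not known exactly. Their poses are not given: they have to be found in the camera images.
- red_capsule: closed specimen capsule, an upright cylinder 22 mm in diameter and 92 mm tall: white body and, over the top 28 mm, a red cap of the same diameter; 35 g or so. Origin at the centre of its underside, z up through the cap. It starts standing in one of the tray's six pockets (which one varies), 14 mm deep in it, its top 98 mm above the bench. This is the one to pack.
- green_capsule_1: closed specimen capsule, an upright cylinder 22 mm in diameter and 92 mm tall: white body and, over the top 28 mm, a green cap of the same diameter; 35 g or so. Origin at the centre of its underside, z up through the cap. It starts standing in one of the tray's six pockets (which one varies), 14 mm deep in it, its top 98 mm above the bench. A bystander.
- green_capsule_2: closed specimen capsule, an upright cylinder 22 mm in diameter and 92 mm tall: white body and, over the top 28 mm, a green cap of the same diameter; 35 g or so. Origin at the centre of its underside, z up through the cap. It starts standing in one of the tray's six pockets (which one varies), 14 mm deep in it, its top 98 mm above the bench. A bystander.
- green_capsule_3: closed specimen capsule, an upright cylinder 22 mm in diameter and 92 mm tall: white body and, over the top 28 mm, a green cap of the same diameter; 35 g or so. Origin at the centre of its underside, z up through the cap. It starts standing in one of the tray's six pockets (which one varies), 14 mm deep in it, its top 98 mm above the bench. A bystander.
- tray: black pocket tray fixed to the bench, 146 mm (its x) by 210 mm (its y), 20 mm high; two by three round pockets, 25 mm across and 14 mm deep (floor 6 mm above the bench), centred at x = -32 or +32 mm and y = -64, 0 or +64 mm in its frame; two pockets are empty. Origin at the centre of its underside.
- cup: white straight-sided open cup, loose, 60 mm outer diameter, 70 mm tall, wall 4 mm, floor 4 mm thick (inner diameter 52 mm); starts empty and upright on the bench. Origin at the centre of its underside, z up. A capsule standing in it rises 26 mm above the rim.
- pot: blue straight-sided open pot, loose, low and wide, 110 mm outer diameter, 42 mm tall, wall 4 mm, floor 5 mm thick (inner diameter 102 mm); starts empty and upright on the bench. Origin at the centre of its underside, z up. The cup standing in it rises 33 mm above the pot's rim.
- slide_box: flat pale wooden slide box, 87 mm (its x) by 172 mm (its y), 35 mm high, lying on the bench; a bystander. Origin at the centre of its underside.
Things that resemble listed ones, but are neither listed nor needed, are in the scene too. What is meant by the pot is not orange, and is the smaller of those in its own colour. What is shaped like the red_capsule but yellow is not meant.

How it is judged:
By the outcome, as a careful person would: the job done as asked, in the order asked, and still so for the second after the job is handed in, with the robot touching nothing.
It also fails if it takes over 67 s, if anything falls off the work surface, if the arm or the gripper's body presses on something with over 40 N, if the wrist force passes 120 N, or if a joint passes its speed limit or range.

## Robot

A 7-joint arm with a two-finger parallel gripper is mounted at the origin on the work surface. World frame = base frame: x ahead of the robot, y to its left, z up, the work surface at z = 0. Lengths are in m, angles in rad, forces in N, time in s.
With the tool pointing down it reaches from about 0.4 to 0.85 m from the base axis. Payload 10.4 kg.
Tool frame: the origin (TCP) lies midway between the tips of the shut fingers; the grasp point (between the pads) lies r.grip_point_offset behind it (r.grip_point_offset is the distance from the TCP to the grasp point, in m); z points along the fingers, y is the line along which they close (so a half turn about z gives the same grasp; the last joint's range is limited). The gripper opens to 87 mm and grips with 3 to 60 N. Pads are 19 mm wide; open, the fingers measure 117 mm over their backs; the gripper's body (75 mm by 190 mm) begins 51 mm behind the grasp point.
Start: joints at [-1.293, 0.332, -0.065, 1.46, 0.022, 1.35, -0.088], TCP at [0.185, 0.597, 0.223] pointing down, gripper open.
Joint ranges: [-2.6, 2.6], [-0.5, 2.12], [-1.47, 1.34], [0.16, 2.42], [-1.27, 4.41], [0.06, 2.06], [-2.6, 2.6]. Speed limits (rad/s): [2.22, 2.22, 2.79, 2.79, 3.14, 3.14, 3.14].

## Interface

Orientations are given as a unit quaternion [x, y, z, w].
In Python, from bench import r gives the robot as it stands.
- The arm moves only by the tool play_rows, never from a script. Its arguments are lists of equal length, an entry for each row: "claw": the closure, from 0 (fully open) to 1 (shut); "delta_pos": the shift along the tool's x, y, z scaled (see below), a list of three; "delta_rot": the turn, a rotation vector about the tool's x, y, z scaled (see below), a list of three. A call has 1 to 8 rows; each row shifts and turns the commanded pose from where the row before left it, along the tool's axes as they then stand; what a row does not reach is not made up. The controller multiplies each number of a shift by 200 mm and each number of a turn by pi rad. A row lasts 1/10 s, in which the tool goes at most 50 mm and 8.59 degrees, less where a joint would pass 70% of its speed; a pose out of reach is approached as far as the arm can. A call with a number of a shift or a turn outside -1 to 1 is refused whole. A call with a gripper value outside its range is refused whole. The fingers move at their own pace and stop on an object; "squeeze" is the grip in N (left out, the last holds). Time passes only in rows, so rows that do not move let the fingers close. It gives the time, the measured TCP pose, the force, the opening and the grip force at its end, in the units of the state.
- r.read_state(): the state, without advancing time (a new reading comes with each control period).
- r.camera(name): name is "scene" or "top"; returns a dict with "pixels" (384x512x3 uint8, red, green, blue), "camera_matrix" (3x3 intrinsics, pixels), "cam_to_world" (4x4, takes a point from camera to world coordinates). Camera axes: x right, y up, looking along -z (the intrinsics and any distortion apply to the point x, -y, -z); pixel columns grow to the right and rows downward; lengths in m; the calibration is good to about 2 mm. A picture is of the moment at which its call begins. There is no depth.
- r.close_job(): hands the job in; it is judged then, once.
The state is a dict: "time": time; "joint_positions": joint angles; "joint_vel": joint speeds; "joint_torque": joint torques, N m; "ee_pos": TCP position; "eef_rot": TCP orientation; "ft_force": force on the tool from outside, world axes, zero at the start; "torque": the same for the moment, N m; "width": finger opening in m; "grip_force": force on a finger pad.
Only numpy, scipy, OpenCV 4.12 (cv2) and the standard library are available. Lean on these libraries where they do the work, as an engineer would, in place of code of your own. Each camera call takes 0.05 s, during which the arm holds its last target. There are 200 camera calls.

## Working session

There is one attempt and no reset: what is moved stays moved. The work goes in short steps, Python scripts to look and compute and a tool call to move; the robot and the scene stay as the last step left them, time stands still between calls to the robot, and variables do not carry over. Pictures are saved under pics/ and viewed, at most 10 in all, crops included, and the job is handed in when it is done.

Besides the shell and the picture viewer there is one more tool, called after "Request:" as a command line: name --argument value ..., lists and objects as JSON in quotes. play_rows: Moves the arm, as the interface text tells. Shifts and turns lie within -1 to 1; 1 stands for 200 mm of shift or pi rad of turn. Its arguments: {"type":"object","properties":{"claw":{"type":"array"},"delta_pos":{"type":"array"},"delta_rot":{"type":"array"},"squeeze":{"type":"number"}},"required":["claw","delta_pos","delta_rot"]}

```bash
mkdir -p pics; ls; python3 - <<'E'
from bench import r
import cv2,numpy as np
print(r.read_state(), r.grip_point_offset)
for n in("scene","top"):
    c=r.camera(n);cv2.imwrite(f"pics/{n}0.png",c["pixels"][:,:,::-1]);print(n,c["camera_matrix"],c["cam_to_world"],[k for k in c])
E
```

```text
pics
{'time': 0.0, 'joint_positions': array([-1.2926105 ,  0.33287683, -0.06472728,  1.46096107,  0.02157808,
        1.3498695 , -0.08852744]), 'joint_vel': array([-0.00102022,  0.00082824,  0.00085799,  0.00045001, -0.00120463,
        0.00164456, -0.00182644]), 'joint_torque': array([-1.07606971e-03, -6.23251963e+01,  2.40227545e-02, -3.89909112e+01,
       -6.14227192e-02,  3.95685935e-02,  1.28938705e-04]), 'ee_pos': array([0.18503685, 0.59657456, 0.22174146]), 'eef_rot': array([ 1.49819198e-01,  9.88713155e-01, -7.04538065e-04, -8.89687092e-05]), 'ft_force': array([ 1.39264642, -0.18541866, -0.49957122]), 'torque': array([-0.01107284, -0.05397918, -0.01258606]), 'grip_force': 0.0, 'width': 0.08717376776472363} 0.0187
scene [[434.79772784   0.         253.7729549 ]
 [  0.         434.79772784 192.84344408]
 [  0.           0.           1.        ]] [[ 0.80404068 -0.45678904  0.38060788  0.92787128]
 [ 0.59445796  0.63025543 -0.49939746 -0.4970401 ]
 [-0.0117609   0.62779126  0.77829289  0.78706909]
 [ 0.          0.          0.          1.        ]] ['pixels', 'camera_matrix', 'cam_to_world']
top [[358.62966495   0.         251.64274787]
 [  0.         358.62966495 191.17127839]
 [  0.           0.           1.        ]] [[ 0.02018076  0.99253002 -0.12032001  0.45934491]
 [-0.99979548  0.02019298 -0.00111786 -0.03155841]
 [ 0.00132011  0.12031796  0.99273453  0.98064582]
 [ 0.          0.          0.          1.        ]] ['pixels', 'camera_matrix', 'cam_to_world']
```

View pics/scene0.png

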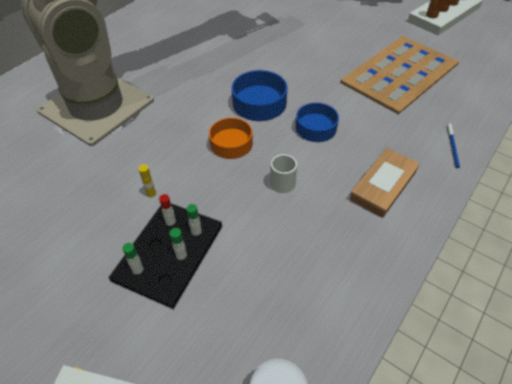

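View pics/top0.png

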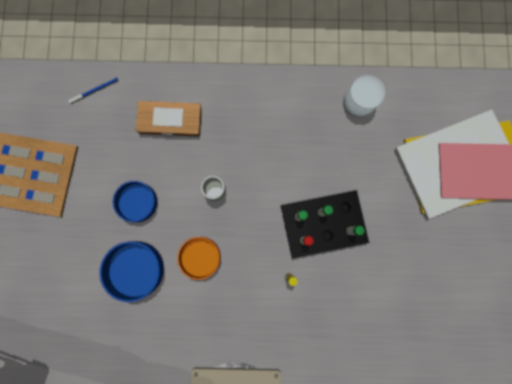

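The views show the following, in top-view pixels: red cap (309,240), white cup (213,187) and the small blue pot (135,202). The big blue, orange and yellow items are decoys.

A cylinder's silhouette is symmetric about its centre, so I'll cast each mask's hull centroid onto the object's mid-height plane.

```bash
cat > h.py <<'E'
import cv2,numpy as np
def ray(c,u,v,z):
    K,T=c["camera_matrix"],c["cam_to_world"]
    d=T[:3,:3]@np.array([(u-K[0,2])/K[0,0],-(v-K[1,2])/K[1,1],-1]); o=T[:3,3]
    return (o+d*(z-o[2])/d[2])[:2]
def blobs(c,kind):
    H=cv2.cvtColor(c["pixels"],cv2.COLOR_RGB2HSV).astype(int);h,s,v=H[...,0],H[...,1],H[...,2]
    m={"red":((h<6)|(h>174))&(s>150),"blue":(h>100)&(h<130)&(s>130)&(v>40),
       "green":(h>45)&(h<85)&(s>120),"cup":(h>40)&(h<100)&(s>=10)&(s<60)}[kind]
    cs,_=cv2.findContours(m.astype(np.uint8),cv2.RETR_EXTERNAL,cv2.CHAIN_APPROX_NONE)
    out=[]
    for k in cs:
        k=cv2.convexHull(k);a=cv2.contourArea(k)
        if a>25:
            M=cv2.moments(k);out.append((M["m10"]/M["m00"],M["m01"]/M["m00"],a,cv2.boundingRect(k)))
    return out
E
python3 - <<'E'
from bench import r
from h import *
for n in("scene","top"):
    c=r.camera(n)
    for k,z in(("red",.084),("green",.084),("blue",.021),("cup",.035)):
        for u,v,a,b in blobs(c,k): print(n,k,round(u,1),round(v,1),a,b,ray(c,u,v,z).round(4))
    H=cv2.cvtColor(c["pixels"],cv2.COLOR_RGB2HSV)
    y,x=(172,284) if n=="scene" else (187,213)
    print(H[y,x-20:x+21:2].tolist())
    print(H[y-24:y+25:3,x].tolist())
E
```

```text
scene red 164.8 201.1 94.5 (160, 195, 11, 13) [ 0.4492 -0.1706]
scene green 129.3 249.9 137.5 (123, 243, 13, 15) [ 0.4762 -0.2948]
scene green 175.4 234.8 163.5 (169, 227, 14, 16) [ 0.5233 -0.2185]
scene green 191.6 211.3 111.5 (186, 205, 12, 14) [ 0.5111 -0.1577]
scene blue 454.3 150.8 89.5 (450, 135, 9, 32) [0.8707 0.387 ]
scene blue 316.3 121.6 1272.0 (296, 103, 42, 38) [0.5434 0.2815]
scene blue 259.0 94.7 2216.0 (232, 71, 55, 49) [0.3576 0.2833]
scene cup 83.5 376.9 726.0 (54, 365, 74, 19) [ 0.5645 -0.4972]
scene cup 277.4 373.2 999.0 (250, 359, 57, 25) [ 0.8211 -0.3014]
scene cup 150.4 292.3 35.5 (146, 289, 9, 7) [ 0.5456 -0.322 ]
scene cup 167.9 293.9 119.0 (162, 285, 14, 17) [ 0.5744 -0.305 ]
scene cup 138.6 288.2 29.0 (134, 284, 9, 8) [ 0.5213 -0.3293]
scene cup 145.9 279.7 41.5 (141, 276, 10, 8) [ 0.5198 -0.3084]
scene cup 113.8 275.5 28.0 (112, 272, 6, 11) [ 0.463  -0.3387]
scene cup 158.1 271.6 59.5 (153, 266, 10, 13) [ 0.5264 -0.282 ]
scene cup 151.1 259.1 119.0 (144, 252, 16, 15) [ 0.4955 -0.27  ]
scene cup 158.8 248.2 45.0 (154, 245, 11, 8) [ 0.4901 -0.2428]
scene cup 
[... 2642 characters left out ...]
4 198.9 45.5 (343, 195, 10, 8) [ 0.5584 -0.2846]
top cup 205.4 183.8 27.0 (203, 179, 7, 11) [0.5911 0.093 ]
top cup 363.9 95.9 1184.5 (344, 76, 41, 41) [ 0.8436 -0.3333]
[[15, 4, 138], [15, 4, 138], [0, 4, 138], [15, 4, 140], [75, 3, 152], [45, 11, 93], [41, 24, 86], [38, 22, 129], [40, 22, 139], [40, 16, 146], [48, 8, 158], [53, 6, 159], [53, 6, 159], [50, 10, 156], [43, 16, 147], [70, 5, 153], [30, 5, 112], [15, 4, 131], [10, 6, 133], [0, 6, 133], [0, 6, 133]]
[[10, 6, 136], [10, 6, 136], [0, 6, 136], [0, 4, 137], [0, 0, 146], [48, 14, 93], [39, 23, 109], [38, 20, 138], [48, 8, 158], [95, 8, 185], [100, 8, 186], [96, 7, 183], [60, 2, 104], [0, 3, 82], [0, 3, 85], [0, 2, 111], [10, 6, 131]]
```

```bash
python3 - <<'E'
from bench import r
from h import *
o=[]
for n,(x,y) in(("scene",(283,173)),("top",(213,190))):
    c=r.camera(n);p=c["pixels"][y-30:y+30,x-30:x+30]
    L=cv2.cvtColor(p,cv2.COLOR_RGB2LAB).astype(float);bg=np.median(L[[0,1,2,-1,-2,-3]].reshape(-1,3),0)
    m=(np.abs(L-bg)@[.5,2,2]>8).astype(np.uint8)
    m=cv2.morphologyEx(m,cv2.MORPH_OPEN,np.ones((3,3)))
    k=cv2.convexHull(max(cv2.findContours(m,0,1)[0],key=cv2.contourArea));M=cv2.moments(k)
    u,v=M["m10"]/M["m00"]+x-30,M["m01"]/M["m00"]+y-30
    print(n,u,v,cv2.boundingRect(k),ray(c,u,v,.035))
    q=cv2.resize(p,None,fx=6,fy=6,interpolation=2);cv2.polylines(q,[k*6+3],True,(255,0,0));o.append(q)
cv2.imwrite("pics/cup.png",np.hstack(o)[:,:,::-1])
E
```

```text
scene 281.2283403328667 173.5644734795458 (10, 11, 35, 40) [0.57737523 0.06849423]
top 213.57240333586049 191.35683598685873 (17, 15, 27, 34) [0.57140504 0.07057472]
```

View pics/cup.png

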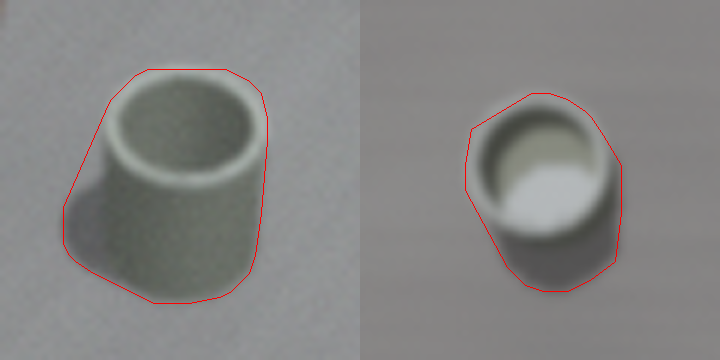

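The crops show the cup's rim centred at about (283.4,163.9) in scene and (212.9,187.2) in top. The shadow on its left spoiled the hull, so I'll use the rim at z = 0.07 instead.

```bash
python3 - <<'E'
from bench import r
from h import *
for n,(u,v) in(("scene",(283.4,163.9)),("top",(212.9,187.2))): print(ray(r.camera(n),u,v,.07))
E
```

```text
[0.58141959 0.06884966]
[0.57793994 0.06886924]
```

Request:
play_rows --claw '[0,0,0]' --delta_pos '[[0,0,0],[0,0,0],[0,0,0]]' --delta_rot '[[0,0,-0.032],[0,0,-0.032],[0,0,-0.032]]'

```text
time: 0.7
ee_pos: [0.1851, 0.5969, 0.2226]
eef_rot: [-0.002, 1.0, 0.0, 0.0]
ft_force: [-0.1, -0.1, -0.1]
width: 0.0871
grip_force: 0.0
```

Request:
play_rows --claw '[0,0,0,0,0,0,0,0]' --delta_pos '[[-0.06,-0.08,0],[-0.12,-0.16,0],[-0.12,-0.16,0],[-0.12,-0.16,0],[-0.12,-0.16,0],[-0.12,-0.16,0],[-0.12,-0.16,0],[-0.12,-0.16,0]]' --delta_rot '[[0,0,0],[0,0,0],[0,0,0],[0,0,0],[0,0,0],[0,0,0],[0,0,0],[0,0,0]]'

```text
time: 1.5
ee_pos: [0.3661, 0.3557, 0.2228]
eef_rot: [-0.0, 1.0, 0.0, 0.0]
ft_force: [0.6, 0.2, 0.2]
width: 0.0873
grip_force: 0.0
```

Request:
play_rows --claw '[0,0,0,0,0,0,0,0]' --delta_pos '[[-0.14,-0.19,0],[-0.14,-0.19,0],[-0.14,-0.19,0],[-0.14,-0.19,0],[-0.14,-0.19,0],[-0.14,-0.19,0],[-0.14,-0.19,0],[-0.09,-0.1,0]]' --delta_rot '[[0,0,0],[0,0,0],[0,0,0],[0,0,0],[0,0,0],[0,0,0],[0,0,0],[0,0,0]]'

```text
time: 2.3
ee_pos: [0.5811, 0.0669, 0.2228]
eef_rot: [0.002, 1.0, -0.001, 0.0]
ft_force: [-0.4, 0.8, -0.5]
width: 0.0872
grip_force: 0.0
```

Request:
play_rows --claw '[0,0,0,0,0,0]' --delta_pos '[[0,0,0.05],[0,0,0.15],[0,0,0.15],[0,0,0.15],[0,0,0.05],[0,0,0]]' --delta_rot '[[0,0,0],[0,0,0],[0,0,0],[0,0,0],[0,0,0],[0,0,0]]'

```text
time: 2.9
ee_pos: [0.5785, 0.0719, 0.1114]
eef_rot: [-0.001, 1.0, -0.0, -0.001]
ft_force: [0.2, -0.3, -0.1]
width: 0.0869
grip_force: 0.0
```

Request:
play_rows --claw '[0,0,0,0,0,0]' --delta_pos '[[0,-0.01,0.06],[0,0,0.1],[0,0,0.1],[0,0,0.05],[0,0,0.025],[0,0,0]]' --delta_rot '[[0,0,0],[0,0,0],[0,0,0],[0,0,0],[0,0,0],[0,0,0]]'

```text
time: 3.5
ee_pos: [0.5798, 0.0693, 0.0457]
eef_rot: [-0.0, 1.0, 0.0, 0.0]
ft_force: [0.2, -0.9, 0.3]
width: 0.0875
grip_force: 0.0
```

Request:
play_rows --claw '[0.2,0.25,0.3,0.35,0.5,0.6,0.6,0.6]' --delta_pos '[[0,0,0],[0,0,0],[0,0,0],[0,0,0],[0,0,0],[0,0,0],[0,0,0],[0,0,0]]' --delta_rot '[[0,0,0],[0,0,0],[0,0,0],[0,0,0],[0,0,0],[0,0,0],[0,0,0],[0,0,0]]' --squeeze 15

```text
time: 4.3
ee_pos: [0.5798, 0.0694, 0.0458]
eef_rot: [-0.0, 1.0, 0.0, 0.0]
ft_force: [-0.9, 0.3, 4.2]
width: 0.0593
grip_force: 15.0
```

Request:
play_rows --claw '[0.6,0.6,0.6,0.6,0.6,0.6]' --delta_pos '[[0,0,-0.03],[0,0,-0.08],[0,0,-0.12],[0,0,-0.12],[0,0,-0.05],[0,0,0]]' --delta_rot '[[0,0,0],[0,0,0],[0,0,0],[0,0,0],[0,0,0],[0,0,0]]'

```text
time: 4.9
ee_pos: [0.5803, 0.0693, 0.1267]
eef_rot: [-0.0, 1.0, 0.0, 0.001]
ft_force: [1.1, -0.3, -1.6]
width: 0.0597
grip_force: 15.0
```

Request:
play_rows --claw '[0.6,0.6,0.6,0.6,0.6,0.6,0.6,0.6]' --delta_pos '[[0.02,0.1,0],[0.03,0.17,0],[0.03,0.17,0],[0.03,0.17,0],[0.03,0.17,0],[0.03,0.17,0],[0.017,0.117,0],[0,0,0]]' --delta_rot '[[0,0,0],[0,0,0],[0,0,0],[0,0,0],[0,0,0],[0,0,0],[0,0,0],[0,0,0]]'

```text
time: 5.7
ee_pos: [0.5396, 0.287, 0.1235]
eef_rot: [-0.003, 1.0, 0.0, -0.001]
ft_force: [-0.3, 0.5, -1.4]
width: 0.0597
grip_force: 15.0
```

```bash
python3 - <<'E'
from bench import r
from h import *
o=[]
for n,(x,y) in(("scene",(316,115)),("top",(150,200))):
    p=r.camera(n)["pixels"][y-55:y+55,x-55:x+55]
    o.append(cv2.resize(p,None,fx=3.5,fy=3.5))
cv2.imwrite("pics/over.png",np.hstack(o)[:,:,::-1])
s=r.read_state();print(s["ee_pos"],s["width"],s["grip_force"])
E
```

```text
[0.54134365 0.28232843 0.12401075] 0.05971118721127997 14.999739003578725
```

View pics/over.png

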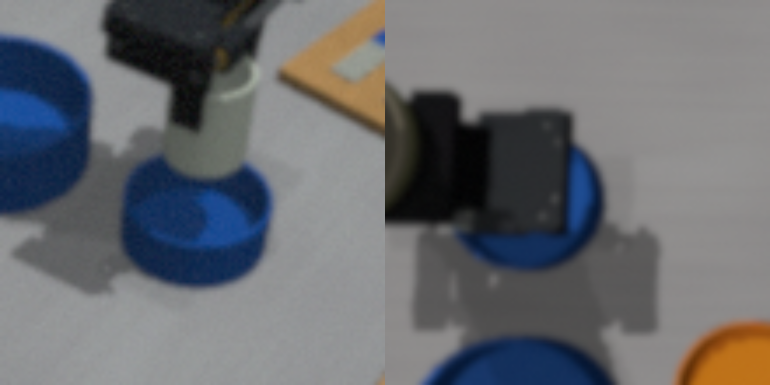

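The cup hangs over the small pot, aligned with it in both views. Lowering it now.

Request:
play_rows --claw '[0.6,0.6,0.6,0.6,0.6,0.6]' --delta_pos '[[0,0,0.06],[0,0,0.1],[0,0,0.1],[0,0,0.06],[0,0,0.02],[0,0,0]]' --delta_rot '[[0,0,0],[0,0,0],[0,0,0],[0,0,0],[0,0,0],[0,0,0]]'

```text
time: 6.4
ee_pos: [0.542, 0.282, 0.0571]
eef_rot: [0.0, 1.0, -0.0, -0.0]
ft_force: [0.0, 0.1, -0.6]
width: 0.0597
grip_force: 15.0
```

Request:
play_rows --claw '[0.6,0.6,0.6,0.6,0.6]' --delta_pos '[[0,0,0.01],[0,0,0.01],[0,0,0.005],[0,0,0],[0,0,0]]' --delta_rot '[[0,0,0],[0,0,0],[0,0,0],[0,0,0],[0,0,0]]'

```text
time: 6.9
ee_pos: [0.542, 0.2827, 0.0527]
eef_rot: [-0.0, 1.0, 0.0, 0.0]
ft_force: [0.1, 0.1, -1.0]
width: 0.0594
grip_force: 15.0
```

Request:
play_rows --claw '[0.6,0.6,0.6,0.6,0.6]' --delta_pos '[[0,0,0.004],[0,0,0.004],[0,0,0.003],[0,0,0],[0,0,0]]' --delta_rot '[[0,0,0],[0,0,0],[0,0,0],[0,0,0],[0,0,0]]'

```text
time: 7.4
ee_pos: [0.5422, 0.2827, 0.0509]
eef_rot: [-0.0, 1.0, 0.0, 0.0]
ft_force: [-3.1, -0.3, 5.6]
width: 0.0597
grip_force: 15.0
```

Request:
play_rows --claw '[0.28,0.25,0.2,0.15,0.15,0.15]' --delta_pos '[[0,0,0],[0,0,0],[0,0,0],[0,0,0],[0,0,0],[0,0,0]]' --delta_rot '[[0,0,0],[0,0,0],[0,0,0],[0,0,0],[0,0,0],[0,0,0]]'

```text
time: 8.0
ee_pos: [0.542, 0.2827, 0.0503]
eef_rot: [-0.0, 1.0, 0.0, 0.0]
ft_force: [0.2, -0.3, 0.5]
width: 0.0738
grip_force: 0.0
```

Request:
play_rows --claw '[0.15,0.15,0.15,0.15,0.3,0.5,0.5]' --delta_pos '[[0,0,-0.04],[0,0,-0.12],[0,0,-0.2],[0,0,-0.2],[0,0,-0.1],[0,0,0],[0,0,0]]' --delta_rot '[[0,0,0],[0,0,0],[0,0,0],[0,0,0],[0,0,0],[0,0,0],[0,0,0]]'

```text
time: 8.7
ee_pos: [0.5421, 0.2827, 0.1828]
eef_rot: [-0.0, 1.0, 0.0, 0.0]
ft_force: [-0.0, -0.2, -0.6]
width: 0.0572
grip_force: 0.0
```

Request:
play_rows --claw '[0.5,0.5,0.5,0.5,0.5,0.5,0.5]' --delta_pos '[[0.02,-0.1,0],[0.04,-0.2,0],[0.04,-0.2,0],[0.04,-0.2,0],[0.04,-0.2,0],[0.04,-0.2,0],[0.04,-0.2,0]]' --delta_rot '[[0,0,0],[0,0,0],[0,0,0],[0,0,0],[0,0,0],[0,0,0],[0,0,0]]'

```text
time: 9.4
ee_pos: [0.4889, 0.021, 0.1812]
eef_rot: [-0.0, 1.0, -0.0, -0.001]
ft_force: [1.0, 0.4, 0.0]
width: 0.0432
grip_force: 0.0
```

Request:
play_rows --claw '[0.5,0.5,0.5,0.5,0.5,0.5,0.5,0.5]' --delta_pos '[[0.04,-0.2,0],[0.04,-0.2,0],[0.04,-0.2,0],[0.04,-0.2,0],[0.03,-0.12,0],[0.018,-0.05,0],[0,0,0],[0,0,0]]' --delta_rot '[[0,0,0],[0,0,0],[0,0,0],[0,0,0],[0,0,0],[0,0,0],[0,0,0],[0,0,0]]'

```text
time: 10.2
ee_pos: [0.449, -0.1699, 0.1819]
eef_rot: [-0.001, 1.0, 0.0, -0.0]
ft_force: [-0.1, 1.1, -0.1]
width: 0.0433
grip_force: 0.0
```

```bash
python3 - <<'E'
from bench import r
from h import *
o=[]
for n,(x,y) in(("scene",(316,115)),("top",(135,200))):
    p=r.camera(n)["pixels"][y-40:y+40,x-40:x+40]
    o.append(cv2.resize(p,None,fx=4.5,fy=4.5,interpolation=2))
cv2.imwrite("pics/nest.png",np.hstack(o)[:,:,::-1])
s=r.read_state();print(s["ee_pos"],s["width"])
E
```

```text
[ 0.44921679 -0.16973383  0.18203999] 0.04315211683743512
```

View pics/nest.png

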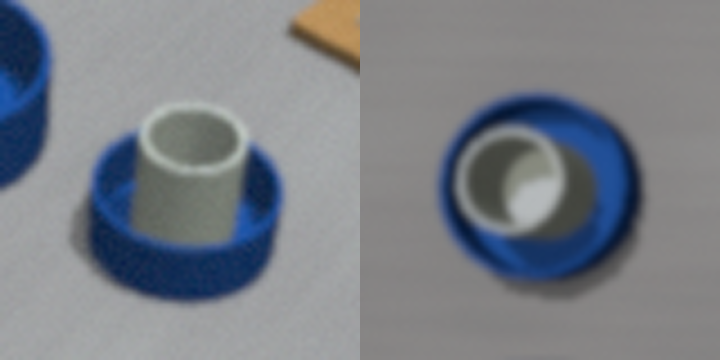

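The cup stands upright in the pot: its rim is centred near (195,140) in the left crop, with pot wall visible all round. Next, the capsule.

Request:
play_rows --claw '[0.5,0.5,0.5,0.5,0.5,0.5,0.5,0.5]' --delta_pos '[[0,-0.01,0.05],[0,0,0.15],[0,0,0.15],[0,0,0.1],[0,0,0.05],[0,0,0.025],[0,0,0],[0,0,0]]' --delta_rot '[[0,0,0],[0,0,0],[0,0,0],[0,0,0],[0,0,0],[0,0,0],[0,0,0],[0,0,0]]'

```text
time: 11.1
ee_pos: [0.4494, -0.1735, 0.0781]
eef_rot: [-0.0, 1.0, -0.0, 0.001]
ft_force: [0.1, 0.3, -0.8]
width: 0.0438
grip_force: 0.0
```

Request:
play_rows --claw '[0.6,0.65,0.7,0.75,0.8,0.95,1,1]' --delta_pos '[[0,0,0],[0,0,0],[0,0,0],[0,0,0],[0,0,0],[0,0,0],[0,0,0],[0,0,0]]' --delta_rot '[[0,0,0],[0,0,0],[0,0,0],[0,0,0],[0,0,0],[0,0,0],[0,0,0],[0,0,0]]' --squeeze 12

```text
time: 11.9
ee_pos: [0.4488, -0.1734, 0.0773]
eef_rot: [-0.0, 1.0, 0.0, 0.0]
ft_force: [-0.2, -0.1, 0.4]
width: 0.0215
grip_force: 12.0
```

Request:
play_rows --claw '[1,1,1,1,1,1,1,1]' --delta_pos '[[0,0,-0.02],[0,0,-0.04],[0,0,-0.06],[0,0,-0.1],[0,0,-0.15],[0,0,-0.15],[0,0,-0.06],[0,0,0]]' --delta_rot '[[0,0,0],[0,0,0],[0,0,0],[0,0,0],[0,0,0],[0,0,0],[0,0,0],[0,0,0]]'

```text
time: 12.7
ee_pos: [0.4498, -0.1737, 0.1953]
eef_rot: [-0.0, 1.0, 0.0, 0.002]
ft_force: [-0.7, -0.7, 0.0]
width: 0.0213
grip_force: 12.0
```

Request:
play_rows --claw '[1,1,1,1,1,1,1,1]' --delta_pos '[[-0.01,0.05,0],[-0.02,0.1,0],[-0.03,0.15,0],[-0.04,0.2,0],[-0.04,0.2,0],[-0.04,0.2,0],[-0.04,0.2,0],[-0.04,0.2,0]]' --delta_rot '[[0,0,0],[0,0,0],[0,0,0],[0,0,0],[0,0,0],[0,0,0],[0,0,0],[0,0,0]]'

```text
time: 13.5
ee_pos: [0.4996, 0.0889, 0.1917]
eef_rot: [-0.001, 1.0, -0.0, -0.001]
ft_force: [1.3, -1.1, -1.2]
width: 0.0215
grip_force: 12.0
```

Request:
play_rows --claw '[1,1,1,1,1,1,1,1]' --delta_pos '[[-0.04,0.2,0],[-0.04,0.2,0],[-0.04,0.2,0],[-0.04,0.2,0],[-0.025,0.12,0],[-0.02,0.05,0],[0,0.01,0],[0,0,0]]' --delta_rot '[[0,0,0],[0,0,0],[0,0,0],[0,0,0],[0,0,0],[0,0,0],[0,0,0],[0,0,0]]'

```text
time: 14.3
ee_pos: [0.5413, 0.2813, 0.1926]
eef_rot: [0.0, 1.0, -0.001, -0.0]
ft_force: [0.9, -1.2, -0.3]
width: 0.0213
grip_force: 12.0
```

```bash
python3 - <<'E'
from bench import r
from h import *
o=[]
for n,(x,y) in(("scene",(316,105)),("top",(145,200))):
    p=r.camera(n)["pixels"][y-50:y+50,x-50:x+50]
    o.append(cv2.resize(p,None,fx=4,fy=4,interpolation=2))
cv2.imwrite("pics/cap.png",np.hstack(o)[:,:,::-1])
s=r.read_state();print(s["ee_pos"],s["width"],s["grip_force"])
E
```

```text
[0.54159919 0.28084054 0.19331617] 0.021547323336891466 11.97756555664455
```

View pics/cap.png

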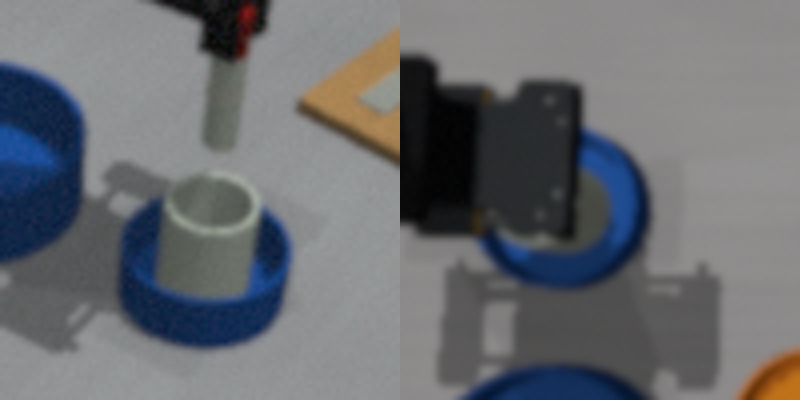

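The capsule hangs upright above the cup mouth, its bottom at about (222,148) in the left crop. Lowering it.

Request:
play_rows --claw '[1,1,1,1,1,1,1,1]' --delta_pos '[[0,0.008,0.05],[0,0,0.1],[0,0,0.12],[0,0,0.12],[0,0,0.1],[0,0,0.04],[0,0,0.01],[0,0,0]]' --delta_rot '[[0,0,0],[0,0,0],[0,0,0],[0,0,0],[0,0,0],[0,0,0],[0,0,0],[0,0,0]]'

```text
time: 15.2
ee_pos: [0.5417, 0.2842, 0.0858]
eef_rot: [-0.0, 1.0, 0.0, 0.0]
ft_force: [-0.3, 0.4, -0.1]
width: 0.0213
grip_force: 12.0
```

Request:
play_rows --claw '[1,1,1,1]' --delta_pos '[[0,0,0.008],[0,0,0.005],[0,0,0],[0,0,0]]' --delta_rot '[[0,0,0],[0,0,0],[0,0,0],[0,0,0]]'

```text
time: 15.6
ee_pos: [0.5415, 0.2843, 0.083]
eef_rot: [-0.0, 1.0, 0.0, 0.0]
ft_force: [0.1, 0.1, -1.1]
width: 0.0212
grip_force: 12.0
```

Request:
play_rows --claw '[1,1,1,1,1]' --delta_pos '[[0,0,0.005],[0,0,0.004],[0,0,0.003],[0,0,0],[0,0,0]]' --delta_rot '[[0,0,0],[0,0,0],[0,0,0],[0,0,0],[0,0,0]]'

```text
time: 16.1
ee_pos: [0.5414, 0.2843, 0.0804]
eef_rot: [-0.0, 1.0, 0.0, 0.0]
ft_force: [-0.6, 0.1, 0.3]
width: 0.0211
grip_force: 12.0
```

Request:
play_rows --claw '[1,1,1,1]' --delta_pos '[[0,0,0.003],[0,0,0.003],[0,0,0],[0,0,0]]' --delta_rot '[[0,0,0],[0,0,0],[0,0,0],[0,0,0]]'

```text
time: 16.5
ee_pos: [0.542, 0.2848, 0.0802]
eef_rot: [-0.0, 1.0, 0.001, 0.001]
ft_force: [-1.1, -0.0, 7.4]
width: 0.0214
grip_force: 12.0
```

Contact at 7 N. Releasing gently, then rising.

Request:
play_rows --claw '[0.74,0.72,0.7,0.65,0.6,0.55,0.55]' --delta_pos '[[0,0,0],[0,0,0],[0,0,0],[0,0,0],[0,0,0],[0,0,0],[0,0,0]]' --delta_rot '[[0,0,0],[0,0,0],[0,0,0],[0,0,0],[0,0,0],[0,0,0],[0,0,0]]'

```text
time: 17.2
ee_pos: [0.5414, 0.2843, 0.0791]
eef_rot: [-0.0, 1.0, 0.0, -0.0]
ft_force: [1.0, -0.2, 0.2]
width: 0.038
grip_force: 0.0
```

Request:
play_rows --claw '[0.55,0.55,0.55,0.55,0.55,0.55,0.55,0.55]' --delta_pos '[[0,0,-0.03],[0,0,-0.1],[0,0,-0.2],[0,0,-0.2],[0,0,-0.1],[0,-0.15,0],[0,-0.2,0],[0,-0.2,0]]' --delta_rot '[[0,0,0],[0,0,0],[0,0,0],[0,0,0],[0,0,0],[0,0,0],[0,0,0],[0,0,0]]'

```text
time: 18.0
ee_pos: [0.5414, 0.1732, 0.2058]
eef_rot: [-0.001, 1.0, 0.0, 0.0]
ft_force: [0.9, -1.8, 0.2]
width: 0.0387
grip_force: 0.0
```

Request:
play_rows --claw '[0.55,0.55,0.55,0.55,0.55]' --delta_pos '[[0,-0.2,0],[0,-0.15,0],[0,-0.05,0],[0,0,0],[0,0,0]]' --delta_rot '[[0,0,0],[0,0,0],[0,0,0],[0,0,0],[0,0,0]]'

```text
time: 18.5
ee_pos: [0.5415, 0.0959, 0.2053]
eef_rot: [-0.001, 1.0, 0.0, 0.0]
ft_force: [-1.0, -0.0, 0.1]
width: 0.0393
grip_force: 0.0
```

```bash
python3 - <<'E'
from bench import r
from h import *
o=[]
for n,(x,y) in(("scene",(316,105)),("top",(135,200))):
    p=r.camera(n)["pixels"][y-50:y+50,x-50:x+50]
    o.append(cv2.resize(p,None,fx=4,fy=4,interpolation=2))
cv2.imwrite("pics/fin.png",np.hstack(o)[:,:,::-1])
print(r.read_state()["ee_pos"],[b[:2] for b in blobs(r.camera("scene"),"green")])
E
```

```text
[0.54144282 0.09622763 0.20504769] [(129.4112709832134, 249.94844124700236), (175.53082549634271, 234.45036572622777), (191.5625942684766, 211.31523378582202)]
```

View pics/fin.png

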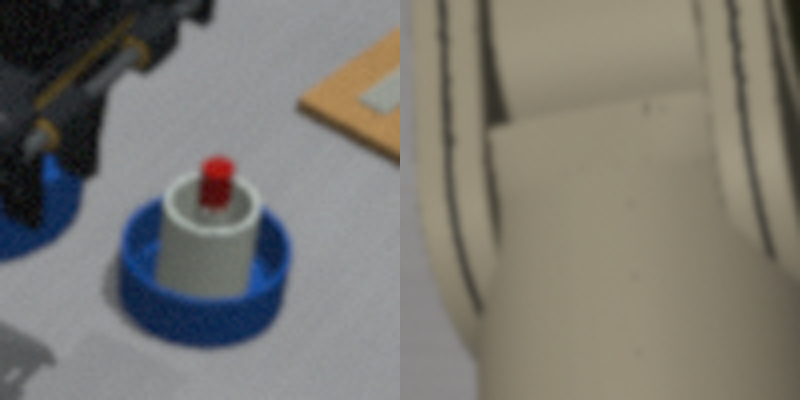

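The capsule stands upright in the cup, cap at (218,180) in the left crop, and the cup is nested in the pot. The green caps haven't moved, and the arm hides this spot in the top view. Handing in.

```bash
python3 -c "
from bench import r
print(r.close_job())"
```

```text
the job is handed in; nothing more can be done
None
```

The job is handed in: the last scene view shows the red capsule standing cap up in the white cup, with the cup nested upright in the small blue pot, the green capsules unmoved, and about 18.6 s used.

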